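# Clip the spice jars into the rack

### The arm

A 6-joint arm with a two-finger parallel gripper is mounted at the origin on a cart in front of the work surface, level with it; the furniture and walls round the work are solid. World frame = base frame: x ahead of the robot, y to its left, z up, the work surface at z = 0. Lengths are in m, angles in degrees, forces in N, time in s.
With the tool pointing down it reaches from about 0.25 to 0.725 m from the base axis. Payload 9.7 kg.
Tool frame: the origin (TCP) lies midway between the tips of the shut fingers; the grasp point (between the pads) lies 19 mm behind it; z points along the fingers, y is the line along which they close (so a half turn about z gives the same grasp; the last joint's range is limited). The gripper opens to 85 mm and grips with 20 to 120 N. Pads are 22 mm wide; open, the fingers measure 114 mm over their backs; the gripper's body (76 mm by 85 mm) begins 54 mm behind the grasp point. The pads swing forward as they close: fully open they stand 13 mm farther back than shut.
Start: joints at [-68.698, 4.979, 10.078, 95.1, 0, 90], TCP at [0.2, -0.512, 0.231] pointing down, gripper open.
Joint ranges: [-179.16, 179.16], [-48.56, 103.87], [-65.8, 70.77], [-126.05, 130.52], [-82.76, 87.17], [-180, 180]. Speed limits (degrees/s): [127.2, 127.2, 147.25, 180, 180, 180].

### API

Orientations are given as [roll, pitch, yaw] about the fixed x, y, z axes, in that order (R = Rz(yaw) Ry(pitch) Rx(roll)).
In Python, from workcell import bot gives the robot as it stands.
- The arm moves only by the shell command python3 -m crank 'ROWS' [FORCE]. ROWS is JSON, a list of rows, each an object with "gripper": the finger opening in mm, from 0 to 85.4; "travel": the shift along the tool's x, y, z in mm, a list of three; "twist": the turn, a rotation vector about the tool's x, y, z in rad, a list of three. In form: [{"gripper": gripper, "travel": [tx, ty, tz], "twist": [rx, ry, rz]}, ...]. A call has 1 to 12 rows; each row shifts and turns the commanded pose from where the row before left it, along the tool's axes as they then stand; what a row does not reach is not made up. A row lasts 1/8 s, in which the tool goes at most 62.5 mm and 10.7 degrees, less where a joint would pass 70% of its speed; a pose out of reach is approached as far as the arm can. A call is refused whole if a number of a shift passes 62.5 or a number of a turn 0.188, either way. A call with a gripper value outside its range is refused whole. The fingers move at their own pace and stop on an object; FORCE is the grip in N (left out, the last holds). Time passes only in rows, so rows that do not move let the fingers close. It gives the time, the measured TCP pose, the force, the opening and the grip force at its end, in the units of the state.
- bot.get_obs(): the state, without advancing time (a new reading comes with each control period).
- bot.camera(name): name is "scene" or "side" or "wrist"; returns the picture (400x640x3 uint8, red, green, blue); there is no depth.
- bot.calibration(name): a dict with "vfov" (degrees; the focal length in pixels is half the picture's height over the tangent of half this angle, whatever the lens; pixels are square), "cx", "cy" (the principal point, pixels), "camera_from_world" (4x4, takes a point from world to camera coordinates). Camera axes: x right, y down, z forward; pixel columns grow to the right and rows downward; lengths in m; the calibration is good to about 2 mm. A picture is of the moment at which its call begins: read the wrist's pose just before it. calibration takes no time and is no camera call; for the wrist camera it gives the pose at the moment of the call.
- bot.job_done(): hands the job in; it is judged then, once.
The state is a dict: "time": time; "q": joint angles; "qd": joint speeds; "joint_efforts": joint torques, N m; "ee_pos": TCP position; "tcp_rot": TCP orientation; "wrist_force": force on the tool from outside, world axes, zero at the start; "torque": the same for the moment, N m; "opening": finger opening in m; "grasp_force": force on a finger pad.
Only numpy, scipy, OpenCV 4.12 (cv2) and the standard library are available. Lean on these libraries where they do the work, as an engineer would, in place of code of your own. Each camera call takes 0.05 s, during which the arm holds its last target. There are 200 camera calls.

### The job

Gently snap the two loose spice jars standing on the worktop, upright, into the two free spring clips of the spice rack, one on each side of the jar that already hangs there, so that each is held by its clip and hangs clear of the worktop, about level with that jar. The clips are set at different depths: feel for the snap and stop as soon as the jar is home, without shoving the rack from its place. Leave the middle jar in its clip, do not push the salt shaker about, and knock over no jar.

Things in the scene. Friction and masses are not known exactly. Their poses are not given: they have to be found in the camera images.
- rack: Loose heavy stand (2.8 kg) with a row of three white spring clips facing the robot; a push of some 12 to 16 N slides it over the worktop. x points from the clip mouths into the rack (away from the robot), y left along the row, z up. Origin: on the worktop below the axis of the jar in the middle clip. Clips at y = +80 (free), 0 (taken), -80 mm (free), z = 65 to 85 mm.
- slot_left (a point): Nominal centre of a jar in the left free clip, at half the clip's height (rack x 0, y +80, z 75 mm). The clip's stem is set by hand, stiff, anywhere from 38 mm nearer the robot to 8 mm deeper along rack x; its true depth is not reported and differs from the right clip's. Jar axis upright, pushed in sideways along rack +x, with nothing below the clip.
- slot_right (a point): The same for the right free clip (rack x 0, y -80, z 75 mm), its own unreported depth. Each clip: two sprung jaws, flared mouth about 47 mm wide (it gives), a stop behind. A jar meets the jaws with its axis about 35 mm before home; resistance climbs to 5 to 10 N, drops when the jaws snap past it (15 to 20 mm before home), then climbs steeply at the stop. The jaws carry its weight by friction.
- board (a point): Middle of the top edge of the wooden board behind the clips: 14 mm thick, 270 mm wide, top 90 mm above the worktop, 57 mm behind the origin of the rack; below it a steel base, 20 mm high, rack x 45 to 150 mm. Fingers that hold a jar by its cap, hanging with its foot 15 mm up, clear board and clips.
- jar_red: Loose spice jar, round, 46 mm across and 106 mm tall, about 0.11 kg; its green cap is the top 20 mm. White label with blue edges and red chillies. Origin: centre of its underside; z is its axis, upward. Starts upright on the worktop.
- jar_tan: Loose spice jar, round, 46 mm across and 106 mm tall, about 0.11 kg; its green cap is the top 20 mm. Tan label. Origin: centre of its underside; z is its axis, upward. Starts upright on the worktop.
- jar_held: Spice jar of the same shape and green cap, green label, that already hangs in the middle clip, its foot about 15 mm above the worktop; leave it there. Origin: centre of its underside; z along its axis, upward.
- salt: Salt shaker, clear glass with a grey top, 44 mm across, 90 mm tall, standing among the things; a bystander. Origin: centre of its underside; z upward.
Mind the look-alikes: they are no part of the job. Leave any orange look-alike of the jar_red alone.

How it is judged (in metres and radians):
At the end, for the whole second after the job is handed in: Each loose jar hangs at rest in a free clip: within 9 mm sideways of its slot, 46 mm nearer to 16 mm deeper than nominal, foot 6 to 45 mm up, within 0.2 rad of upright. The middle jar still hangs in its clip (10 mm); rack within 5 mm and salt shaker within 30 mm, upright, of their starts ((y of jar_red in the frame of rack between 0.071 and 0.089 m or y of jar_red in the frame of rack between -0.089 and -0.071 m) and x of jar_red in the frame of rack between -0.046 and 0.016 m and height (world z) of jar_red between 0.006 and 0.045 m and angle between each of jar_red, jar_tan, jar_held, salt's own z axis and vertical below 0.2 rad and linear speed of each of jar_red, jar_tan below 0.02 m/s and (y of jar_tan in the frame of rack between 0.071 and 0.089 m or y of jar_tan in the frame of rack between -0.089 and -0.071 m) and x of jar_tan in the frame of rack between -0.046 and 0.016 m and height (world z) of jar_tan between 0.006 and 0.045 m and x of jar_held in the frame of rack above -0.008 m and horizontal distance between jar_held and rack below 0.01 m and height (world z) of jar_held above 0.006 m and distance of salt from where it was at the start of the episode below 0.03 m and distance of rack from where it was at the start of the episode below 0.005 m); the robot touches nothing.
It fails at once if the rack is shoved more than 5 mm from its place (distance of rack from where it was at the start of the episode above 0.005 m).
It fails at once if the salt shaker is pushed more than 30 mm or knocked over (distance of salt from where it was at the start of the episode above 0.03 m or angle between salt's own z axis and vertical above 0.6 rad).
It fails at once if a jar is pressed against the rack or its clips with over 30 N (contact force between any of jar_red, jar_tan and rack above 30 N).
It fails at once if a jar is knocked over (angle between any of jar_red, jar_tan, jar_held's own z axis and vertical above 0.9 rad).
It fails at once if the middle jar comes out of its clip (height (world z) of jar_held below 0.004 m or horizontal distance between jar_held and rack above 0.015 m).
It also fails if it takes over 61 s, if anything falls off the work surface, if the arm or the gripper's body presses on something with over 40 N, if the wrist force passes 120 N, or if a joint passes its speed limit or range.

## Working session

There is one attempt and no reset: what is moved stays moved. The work goes in short steps, Python scripts to look and compute and a shell command to move; the robot and the scene stay as the last step left them, time stands still between calls to the robot, and variables do not carry over. Pictures are saved under pics/ and viewed, at most 10 in all, crops included, and the job is handed in when it is done.

```bash
mkdir -p pics; ls; python3 - <<'E'
from workcell import bot
import cv2,numpy as np
o=bot.get_obs();print(o['time'],o['ee_pos'],o['tcp_rot'],o['opening'])
for n in('scene','side'):
    im=bot.camera(n);np.save(f'pics/{n}.npy',im);cv2.imwrite(f'pics/{n}.png',im[:,:,::-1])
    c=bot.calibration(n);print(n,c['vfov'],c['cx'],c['cy'],np.round(c['camera_from_world'],4).tolist())
E
```

```text
pics
0.0 [ 0.1997593  -0.51222509  0.2306098 ] [-1.79927894e+02 -2.03634779e-03  2.13027533e+01] 0.08562739043149453
scene 43.1809200095866 317.681651334405 205.64759421709235 [[-0.5046, -0.8633, 0.0103, 0.335], [-0.4645, 0.2614, -0.8461, 0.2835], [0.7278, -0.4317, -0.5329, 0.9969], [0.0, 0.0, 0.0, 1.0]]
side 57.203112526941425 320.1227425178799 202.7280153164423 [[-0.9983, 0.0584, 0.0074, 0.4989], [0.0134, 0.3481, -0.9374, 0.0542], [-0.0573, -0.9356, -0.3482, 1.1797], [0.0, 0.0, 0.0, 1.0]]
```

View pics/scene.png

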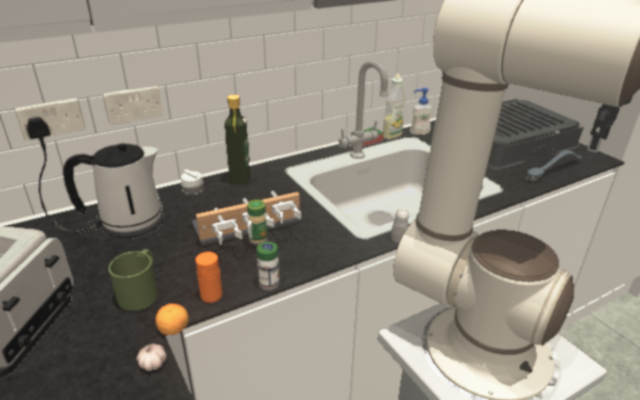

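View pics/side.png

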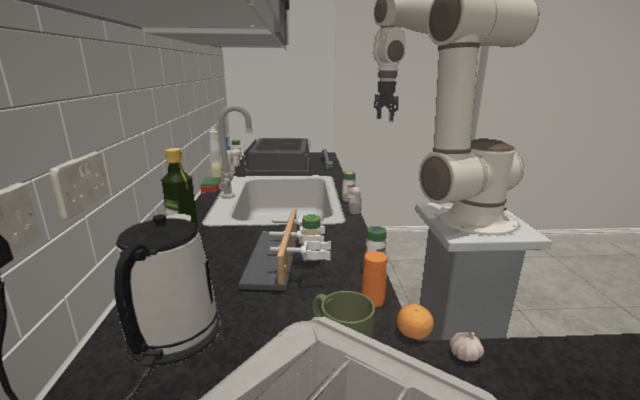

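Scene: rack (250,215), held jar (258,222), white-label jar (268,265), orange look-alike (208,277), salt (400,225). Side: a green-capped jar (348,186) beside the salt (355,200), hidden by the arm in scene view. Next comes an enlarged crop plus cap rays.

```bash
cat > h.py <<'E'
from workcell import bot
import cv2,numpy as np
def ray(c,u,v):
    f=200/np.tan(np.radians(c['vfov']/2)); M=np.array(c['camera_from_world']); R,t=M[:3,:3],M[:3,3]
    d=R.T@np.array([(u-c['cx'])/f,(v-c['cy'])/f,1]); return -R.T@t,d/np.linalg.norm(d)
def onz(c,u,v,z):
    o,d=ray(c,u,v); return o+d*(z-o[2])/d[2]
def tri(r1,r2):
    (o1,d1),(o2,d2)=r1,r2
    s=np.linalg.lstsq(np.c_[d1,-d2],o2-o1,rcond=None)[0]
    a,b=o1+s[0]*d1,o2+s[1]*d2
    return (a+b)/2,np.linalg.norm(a-b)
def proj(c,p):
    f=200/np.tan(np.radians(c['vfov']/2)); q=np.array(c['camera_from_world'])@np.append(p,1)
    return q[0]/q[2]*f+c['cx'],q[1]/q[2]*f+c['cy']
def blobs(im,lo,hi,amin=15):
    m=cv2.inRange(cv2.cvtColor(im,cv2.COLOR_RGB2HSV),lo,hi)
    n,l,s,c=cv2.connectedComponentsWithStats(m)
    return [(c[i].round(1).tolist(),s[i].tolist()) for i in range(1,n) if s[i,4]>=amin]
E
python3 - <<'E'
from h import *
for n in('scene','side'):
    im=np.load(f'pics/{n}.npy');c=bot.calibration(n)
    for b,s in blobs(im,(50,120,30),(85,255,160)):
        print(n,b,s,onz(c,*b,0.096).round(3))
a=np.load('pics/scene.npy')[170:320,180:420];b=np.load('pics/side.npy')[140:300,220:420]
A=cv2.resize(a,None,fx=2.3,fy=2.3,interpolation=3)[:345,:552]
A=cv2.resize(a,(480,300),interpolation=3);B=cv2.resize(b,(375,300),interpolation=3)
B=cv2.resize(b,(320,256),interpolation=3);B=cv2.copyMakeBorder(B,0,44,0,0,0)
cv2.imwrite('pics/c1.png',np.hstack([A,B])[:,:,::-1])
E
```

```text
(no output)
```

View pics/c1.png

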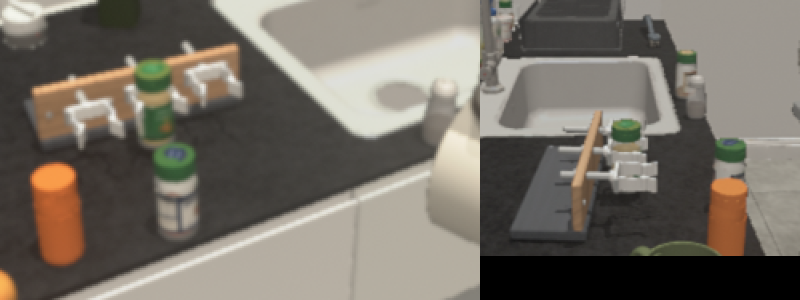

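The crop shows the loose white-label jar with blue edges, scene (268,265), which is jar_red. The plain orange bottle at (208,277) is the look-alike and stays alone. The jar at side (348,186) has a tan label and is jar_tan, with the salt just in front of it. The mask found nothing, so I'll check the pixel values.

```bash
python3 - <<'E'
from h import *
px={'scene':[(258,207),(268,252)],'side':[(311,220),(375,233),(348,175)]}
for n in px:
    im=np.load(f'pics/{n}.npy');c=bot.calibration(n);h=cv2.cvtColor(im,cv2.COLOR_RGB2HSV)
    for u,v in px[n]: print(n,u,v,h[v,u],onz(c,u,v,.1).round(3))
    for b,s in blobs(im,(45,80,20),(95,255,200),10): print('  ',b,s,onz(c,*b,0.098).round(3))
cs,cd=bot.calibration('scene'),bot.calibration('side')
# rack board top edge ends, scene (196,215)-(300,195) approx: wood mask
for n in px:
    im=np.load(f'pics/{n}.npy');c=bot.calibration(n)
    print(n,'wood',[(b,s,) for b,s in blobs(im,(5,70,90),(18,200,230),40)])
print('salt',onz(cd,356,190,.09).round(3),onz(cs,402,212,.09).round(3))
E
```

```text
scene 258 207 [ 41 116 149] [0.554 0.236 0.1  ]
scene 268 252 [ 55 106 128] [0.377 0.293 0.1  ]
   [255.6, 203.9] [250, 201, 12, 6, 54] [0.573 0.234 0.098]
   [256.5, 211.6] [249, 208, 16, 8, 88] [0.539 0.247 0.098]
   [257.3, 231.1] [253, 223, 14, 16, 117] [0.463 0.279 0.098]
   [266.5, 251.7] [256, 242, 22, 18, 227] [0.382 0.294 0.098]
side 311 220 [ 43 100 122] [0.536 0.216 0.1  ]
side 375 233 [ 56  93 104] [0.392 0.299 0.1  ]
side 348 175 [60 82 84] [ 0.391 -0.182  0.1  ]
   [235.5, 142.1] [233, 141, 6, 3, 17] [ 0.88  -0.802  0.098]
   [350.0, 176.2] [345, 173, 10, 6, 34] [ 0.385 -0.174  0.098]
   [211.8, 181.4] [201, 177, 19, 9, 75] [ 0.853 -0.128  0.098]
   [172.3, 203.4] [164, 198, 16, 15, 80] [0.917 0.078 0.098]
   [311.1, 217.0] [306, 215, 11, 5, 42] [0.535 0.192 0.098]
   [310.8, 223.6] [303, 219, 17, 10, 113] [0.537 0.234 0.098]
   [376.4, 234.6] [367, 227, 19, 14, 171] [0.389 0.303 0.098]
scene wood [([373.1, 140.2], [363, 134, 21, 12, 68]), ([280.9, 202.1], [262, 191, 38, 31, 413]), ([219.1, 219.2], [195, 203, 52, 37, 872]), ([288.0, 214.1], [283, 209, 11, 11, 88]), ([227.7, 230.8], [222, 228, 12, 7, 50]), ([209.0, 279.7], [195, 251, 28, 52, 968]), ([537.7, 265.9], [528, 255, 21, 21, 172]), ([172.3, 322.0], [155, 303, 34, 33, 442])]
side wood [([285.6, 248.2], [277, 209, 20, 76, 677]), ([374.6, 276.5], [362, 251, 26, 56, 1167]), ([414.9, 321.1], [397, 304, 37, 36, 1030])]
salt [ 0.383 -0.044  0.09 ] [ 0.373 -0.071  0.09 ]
```

```bash
python3 -m crank '[{"gripper":85,"travel":[0,0,0],"twist":[0,0,-0.171]},{"gripper":85,"travel":[0,0,0],"twist":[0,0,-0.171]},{"gripper":85,"travel":[0,0,0],"twist":[0,0,-0.171]},{"gripper":85,"travel":[0,0,0],"twist":[0,0,-0.171]},{"gripper":85,"travel":[0,0,0],"twist":[0,0,-0.171]},{"gripper":85,"travel":[0,0,0],"twist":[0,0,-0.171]},{"gripper":85,"travel":[0,0,0],"twist":[0,0,-0.171]}]' 60
python3 -m crank '[{"gripper":85,"travel":[42,16,-4],"twist":[0,0,0]},{"gripper":85,"travel":[42,16,-4],"twist":[0,0,0]},{"gripper":85,"travel":[42,16,-4],"twist":[0,0,0]},{"gripper":85,"travel":[42,16,-4],"twist":[0,0,0]},{"gripper":85,"travel":[42,16,-4],"twist":[0,0,0]},{"gripper":85,"travel":[42,16,-4],"twist":[0,0,0]},{"gripper":85,"travel":[42,16,-4],"twist":[0,0,0]},{"gripper":85,"travel":[42,16,-4],"twist":[0,0,0]},{"gripper":85,"travel":[0,0,0],"twist":[0,0,0]}]'
python3 - <<'E'
from h import *
o=bot.get_obs();print(o['ee_pos'],o['tcp_rot'])
ims=[]
for n in('wrist','scene'):
    c=bot.calibration(n);im=bot.camera(n);np.save(f'pics/{n}2.npy',im);ims.append(im);np.save(f'pics/{n}2c.npy',c,allow_pickle=True)
    for b,s in blobs(im,(45,70,20),(95,255,200),30): print(n,b,s,onz(c,*b,0.106).round(3))
cv2.imwrite('pics/w2.png',ims[0][:,:,::-1])
E
```

```text
time: 0.98
ee_pos: [0.1998, -0.5123, 0.2309]
tcp_rot: [-180.0, -0.0, 90.2]
wrist_force: [0.8, -0.3, 0.7]
opening: 0.0848
grasp_force: 0.0
time: 2.1
ee_pos: [0.3292, -0.1746, 0.2635]
tcp_rot: [180.0, -0.0, 90.1]
wrist_force: [0.3, 0.2, 0.6]
opening: 0.0848
grasp_force: 0.0
[ 0.32917661 -0.17461821  0.26354319] [ 1.79965902e+02 -1.82403076e-03  9.01358030e+01]
wrist [380.5, 191.5] [355, 168, 53, 52, 1256] [ 0.385 -0.189  0.106]
scene [255.6, 204.0] [250, 202, 12, 5, 53] [0.56  0.239 0.106]
scene [256.4, 211.7] [249, 208, 16, 8, 90] [0.528 0.252 0.106]
scene [258.0, 230.2] [252, 222, 15, 18, 155] [0.455 0.281 0.106]
scene [266.6, 251.2] [256, 241, 22, 19, 267] [0.374 0.298 0.106]
```

View pics/w2.png

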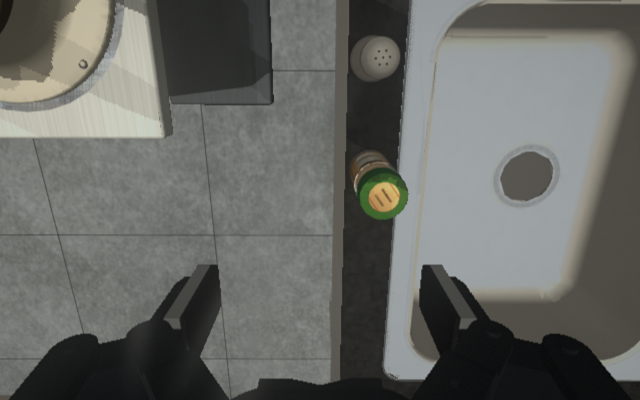

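The wrist view shows the tan jar's cap, centre about (383,194), on the strip between the front edge and the sink. The salt is at (376,58), about 0.12 m farther left. I'll triangulate the cap.

```bash
python3 - <<'E'
from h import *
c=np.load('pics/wrist2c.npy',allow_pickle=True).item();cd=bot.calibration('side');cs=bot.calibration('scene')
print(tri(ray(c,383,194),ray(cd,349,174)),onz(c,383,194,.106))
im=np.load('pics/side.npy');
print('red',tri(ray(cs,266,247),ray(cd,376,231)),'held',tri(ray(cs,257,206),ray(cd,311.5,218)))
print('salt',onz(c,378,52,.09))
for u,v in((197,213),(300,196)):print('board',onz(cs,u,v,.09))
w=np.load('pics/wood.npy') if 0 else None
m=cv2.inRange(cv2.cvtColor(im,cv2.COLOR_RGB2HSV),(5,70,90),(18,200,230))[205:290,270:300]
for r in (4,8,40,70,78):print(r+205,np.flatnonzero(m[r])+270)
E
```

```text
(array([ 0.38753031, -0.19323371,  0.10081577]), np.float64(0.002345516075551543)) [ 0.38770405 -0.1918488   0.106     ]
red (array([0.38901842, 0.29239858, 0.10373089]), np.float64(0.0032060108959492697)) held (array([0.53536128, 0.24583936, 0.11698567]), np.float64(0.0014945726393925187))
salt [ 0.3790558  -0.07235567  0.09      ]
board [0.61646579 0.3710714  0.09      ]
board [0.56371948 0.11274472 0.09      ]
209 [292 293 294]
213 [291 292 293 294 295]
245 [281 282 283 284 285 286 287 288 289 290 291 292]
275 [278 279 280 281 282 283 284 285]
283 [278 279 280 281 282 283]
```

```bash
python3 -m crank '[{"gripper":85,"travel":[-9,29,0],"twist":[0,0,0]},{"gripper":85,"travel":[-9,29,30],"twist":[0,0,0]},{"gripper":85,"travel":[0,0,40],"twist":[0,0,0]},{"gripper":85,"travel":[0,0,40],"twist":[0,0,0]},{"gripper":85,"travel":[0,0,40],"twist":[0,0,0]},{"gripper":85,"travel":[0,0,36],"twist":[0,0,0]},{"gripper":85,"travel":[0,0,0],"twist":[0,0,0]},{"gripper":40,"travel":[0,0,0],"twist":[0,0,0]},{"gripper":40,"travel":[0,0,0],"twist":[0,0,0]},{"gripper":40,"travel":[0,0,0],"twist":[0,0,0]},{"gripper":40,"travel":[0,0,0],"twist":[0,0,0]},{"gripper":40,"travel":[0,0,0],"twist":[0,0,0]}]' 60
```

```text
time: 3.7
ee_pos: [0.3873, -0.1953, 0.0791]
tcp_rot: [179.9, 0.1, 89.9]
wrist_force: [-0.9, -0.5, 6.5]
opening: 0.0434
grasp_force: 60.7
```

```bash
python3 -m crank '[{"gripper":40,"travel":[0,0,-20],"twist":[0,0,0]},{"gripper":40,"travel":[0,0,-40],"twist":[0,0,0]},{"gripper":40,"travel":[0,0,-40],"twist":[0,0,0]},{"gripper":40,"travel":[20,5,-40],"twist":[0,0,0]},{"gripper":40,"travel":[40,8,-40],"twist":[0,0,0]},{"gripper":40,"travel":[45,8,-20],"twist":[0,0,0]},{"gripper":40,"travel":[45,8,-20],"twist":[0,0,0]},{"gripper":40,"travel":[45,8,0],"twist":[0,0,0]},{"gripper":40,"travel":[45,8,0],"twist":[0,0,0]},{"gripper":40,"travel":[45,8,0],"twist":[0,0,0]},{"gripper":40,"travel":[40,8,0],"twist":[0,0,0]},{"gripper":40,"travel":[20,8,0],"twist":[0,0,0]}]'
python3 -m crank '[{"gripper":40,"travel":[0,0,0],"twist":[0,0,0.1]},{"gripper":40,"travel":[0,0,0],"twist":[0,0,0.1]},{"gripper":40,"travel":[0,0,0],"twist":[0,0,0]},{"gripper":40,"travel":[0,0,0],"twist":[0,0,0]}]'
python3 - <<'E'
from h import *
o=bot.get_obs();print(o['ee_pos'],o['tcp_rot'],o['wrist_force'],o['torque'])
c=bot.calibration('wrist');im=bot.camera('wrist');np.save('pics/w3.npy',im);np.save('pics/w3c.npy',c,allow_pickle=True)
cv2.imwrite('pics/w3.png',im[:,:,::-1])
E
```

```text
time: 5.2
ee_pos: [0.4563, 0.1518, 0.2979]
tcp_rot: [180.0, -0.0, 90.0]
wrist_force: [-0.3, 0.4, 1.0]
opening: 0.0433
grasp_force: 61.3
time: 5.7
ee_pos: [0.4563, 0.1498, 0.2976]
tcp_rot: [180.0, -0.0, 78.5]
wrist_force: [0.8, -0.7, -1.4]
opening: 0.0435
grasp_force: 61.3
[0.45630191 0.14976527 0.2975595 ] [ 1.79978250e+02 -8.92638847e-03  7.85244541e+01] [ 0.77683977 -0.66440562 -1.42237384] [ 0.0351205   0.0220867  -0.04959337]
```

View pics/w3.png

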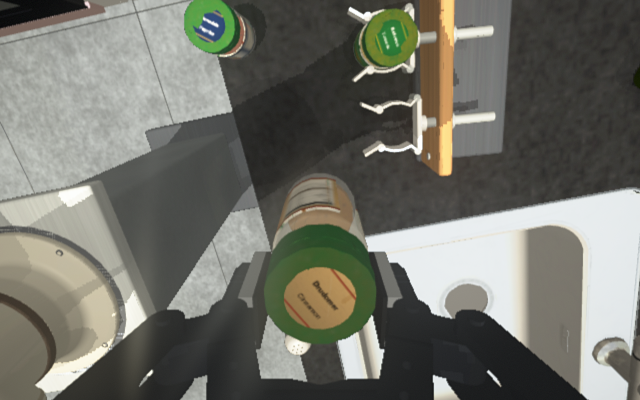

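The wrist view shows held cap (387,37), red-jar cap (211,26), and the free right clip with its jaw tips at (367,106) and (369,153), stop plate near (418,124) and stem from (428,121) to (495,117). The tan jar is in hand, cap top (319,305).

```bash
python3 - <<'E'
from h import *
c=np.load('pics/w3c.npy',allow_pickle=True).item();cs=bot.calibration('scene');cd=bot.calibration('side')
P=lambda u,v,z:print((u,v),z,onz(c,u,v,z).round(4))
P(389,36,.121);P(210,26,.106)
for uv in((367,106),(369,153),(418,124)):P(*uv,.085)
a,b=onz(c,430,121,.075),onz(c,495,117,.075);print('stem ang',np.degrees(np.arctan2(*(b-a)[[1,0]])))
a,b=onz(c,415,37,.075),onz(c,493,31,.075);print('stem ang',np.degrees(np.arctan2(*(b-a)[[1,0]])))
P(452,174,.09);P(441,0,.09);P(320,305,.325)
print('held tri',tri(ray(c,389,36),ray(cs,257,206)),tri(ray(c,389,36),ray(cd,311.5,218)))
print('red tri',tri(ray(c,210,26),ray(cd,376,231)),tri(ray(c,210,26),ray(cs,266,247)))
print('clip mouth, height check: jaw outer tip', 0)
# scene clip pixels
a=np.load('pics/scene.npy')
E
```

```text
(389, 36) 0.121 [0.537  0.2506 0.121 ]
(210, 26) 0.106 [0.3897 0.2901 0.106 ]
(367, 106) 0.085 [0.5144 0.1948 0.085 ]
(369, 153) 0.085 [0.509  0.1481 0.085 ]
(418, 124) 0.085 [0.5615 0.1674 0.085 ]
stem ang -7.986198239446002
stem ang -7.417406436379666
(452, 174) 0.09 [0.589  0.1105 0.09  ]
(441, 0) 0.09 [0.5922 0.2723 0.09  ]
(320, 305) 0.325 [0.4576 0.1487 0.325 ]
held tri (array([0.53652009, 0.24845444, 0.1166392 ]), np.float64(0.005535519040046925)) (array([0.53653149, 0.2507629 , 0.1199513 ]), np.float64(0.0013737527867973326))
red tri (array([0.38819513, 0.29097199, 0.10139821]), np.float64(0.0007496697211037394)) (array([0.38969707, 0.29093608, 0.10471445]), np.float64(0.0013386620266426332))
clip mouth, height check: jaw outer tip 0
```

```bash
python3 - <<'E'
from h import *
c=bot.calibration('wrist');print('cam pos',ray(c,320,200)[0]-bot.get_obs()['ee_pos'])
E
python3 -m crank '[{"gripper":40,"travel":[0,0,0],"twist":[0,0,-0.07]},{"gripper":40,"travel":[15,3.5,30],"twist":[0,0,0]},{"gripper":40,"travel":[14.4,3.4,35],"twist":[0,0,0]},{"gripper":40,"travel":[0,0,35],"twist":[0,0,0]},{"gripper":40,"travel":[0,0,35],"twist":[0,0,0]},{"gripper":40,"travel":[0,0,35],"twist":[0,0,0]},{"gripper":40,"travel":[0,0,20],"twist":[0,0,0]},{"gripper":40,"travel":[0,0,0],"twist":[0,0,0]},{"gripper":40,"travel":[0,0,0],"twist":[0,0,0]}]'
python3 - <<'E'
from h import *
c=bot.calibration('wrist');im=bot.camera('wrist');np.save('pics/w4.npy',im);np.save('pics/w4c.npy',c,allow_pickle=True)
cv2.imwrite('pics/w4.png',im[:,:,::-1])
E
```

```text
cam pos [0.01777486 0.08097417 0.14261185]
time: 6.88
ee_pos: [0.4673, 0.1784, 0.1084]
tcp_rot: [179.9, -0.0, 82.5]
wrist_force: [0.7, -0.6, -1.1]
opening: 0.0433
grasp_force: 61.3
```

View pics/w4.png

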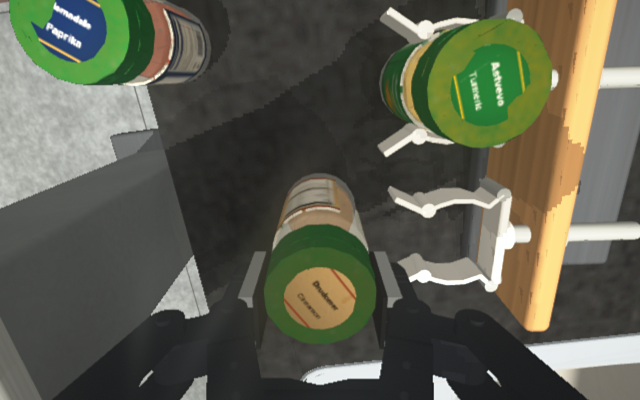

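Close view: right clip bumps at (427,210) and (418,272), stop plate corners at (505,190) and (490,286), stem about (515,235). The held cap is at (490,85) and the tan jar is in line. I'll compute the lateral error.

```bash
python3 - <<'E'
from h import *
c=np.load('pics/w4c.npy',allow_pickle=True).item()
o=bot.get_obs();p=np.array(o['ee_pos']);y=np.radians(o['tcp_rot'][2]);X=np.array([np.cos(y),np.sin(y)]);Y=np.array([np.sin(y),-np.cos(y)])
def T(n,u,v,z):
    q=onz(c,u,v,z)[:2]-p[:2];print(n,'tool x %.1f y %.1f mm'%(1e3*q@X,1e3*q@Y))
T('bumpL',427,210,.085);T('bumpR',418,272,.085);T('plateL',505,190,.085);T('plateR',490,286,.085)
T('stem near',520,235,.078);T('stem far',630,233,.078);T('stemheld far',630,76,.078);T('stem held near',558,79,.078)
T('held',490,83,.121);T('jar top',320,304,p[2]+.027);T('red',68,27,.106)
print(p)
E
```

```text
bumpL tool x 18.9 y 55.6 mm
bumpR tool x -16.9 y 54.2 mm
plateL tool x 29.5 y 93.2 mm
plateR tool x -25.6 y 94.4 mm
stem near tool x 1.7 y 109.6 mm
stem far tool x 2.9 y 168.8 mm
stemheld far tool x 83.1 y 146.0 mm
stem held near tool x 81.7 y 112.7 mm
held tool x 80.6 y 61.3 mm
jar top tool x -0.6 y 1.3 mm
red tool x 100.3 y -93.1 mm
[0.46745754 0.1784414  0.10863107]
```

```bash
python3 -m crank '[{"gripper":40,"travel":[2,0,12],"twist":[0,0,0]},{"gripper":40,"travel":[0,10,0],"twist":[0,0,0]},{"gripper":40,"travel":[0,10,0],"twist":[0,0,0]},{"gripper":40,"travel":[0,6,0],"twist":[0,0,0]},{"gripper":40,"travel":[0,0,0],"twist":[0,0,0]},{"gripper":40,"travel":[0,0,0],"twist":[0,0,0]}]'
for i in 1; do python3 -m crank '[{"gripper":40,"travel":[0,3,0],"twist":[0,0,0]},{"gripper":40,"travel":[0,0,0],"twist":[0,0,0]}]' | grep -E 'ee_pos|force'; done
python3 -m crank '[{"gripper":40,"travel":[0,3,0],"twist":[0,0,0]},{"gripper":40,"travel":[0,0,0],"twist":[0,0,0]}]' | grep -E 'ee_pos|force'
python3 -m crank '[{"gripper":40,"travel":[0,3,0],"twist":[0,0,0]},{"gripper":40,"travel":[0,0,0],"twist":[0,0,0]}]' | grep -E 'ee_pos|force'
```

```text
time: 7.68
ee_pos: [0.4928, 0.1768, 0.0953]
tcp_rot: [-180.0, 0.0, 82.4]
wrist_force: [-0.1, -0.0, -0.6]
opening: 0.0434
grasp_force: 61.3
ee_pos: [0.4958, 0.1763, 0.0953]
wrist_force: [-0.8, -1.0, -1.0]
grasp_force: 61.3
ee_pos: [0.4989, 0.176, 0.0952]
wrist_force: [-1.2, -1.6, -0.7]
grasp_force: 61.3
ee_pos: [0.5019, 0.1756, 0.0952]
wrist_force: [-1.1, -1.8, -2.4]
grasp_force: 61.3
```

```bash

python3 -m crank '[{"gripper":40,"travel":[0,3,0],"twist":[0,0,0]},{"gripper":40,"travel":[0,0,0],"twist":[0,0,0]}]' | grep -E 'ee_pos|wrist'
python3 -m crank '[{"gripper":40,"travel":[0,3,0],"twist":[0,0,0]},{"gripper":40,"travel":[0,0,0],"twist":[0,0,0]}]' | grep -E 'ee_pos|wrist'
python3 -m crank '[{"gripper":40,"travel":[0,3,0],"twist":[0,0,0]},{"gripper":40,"travel":[0,0,0],"twist":[0,0,0]}]' | grep -E 'ee_pos|wrist'
```

```text
ee_pos: [0.5042, 0.1751, 0.0951]
wrist_force: [-5.6, -1.7, 0.3]
ee_pos: [0.5074, 0.1747, 0.0949]
wrist_force: [-4.2, -2.3, -1.2]
ee_pos: [0.5107, 0.1747, 0.0952]
wrist_force: [-4.3, 0.1, -1.1]
```

```bash

python3 -m crank '[{"gripper":40,"travel":[0,3,0],"twist":[0,0,0]},{"gripper":40,"travel":[0,0,0],"twist":[0,0,0]}]' | grep -E 'ee_pos|wrist'
python3 -m crank '[{"gripper":40,"travel":[0,3,0],"twist":[0,0,0]},{"gripper":40,"travel":[0,0,0],"twist":[0,0,0]}]' | grep -E 'ee_pos|wrist'
python3 -m crank '[{"gripper":40,"travel":[0,3,0],"twist":[0,0,0]},{"gripper":40,"travel":[0,0,0],"twist":[0,0,0]}]' | grep -E 'ee_pos|wrist'
```

```text
ee_pos: [0.5132, 0.1744, 0.095]
wrist_force: [-7.2, 0.6, -1.6]
ee_pos: [0.517, 0.1738, 0.0953]
wrist_force: [-3.0, -0.6, -1.8]
ee_pos: [0.5203, 0.1733, 0.0955]
wrist_force: [-0.9, -0.0, -2.7]
```

```bash

python3 -m crank '[{"gripper":40,"travel":[0,2,0],"twist":[0,0,0]},{"gripper":40,"travel":[0,0,0],"twist":[0,0,0]}]' | grep -E 'ee_pos|wrist'
python3 -m crank '[{"gripper":40,"travel":[0,2,0],"twist":[0,0,0]},{"gripper":40,"travel":[0,0,0],"twist":[0,0,0]}]' | grep -E 'ee_pos|wrist'
```

```text
ee_pos: [0.5219, 0.173, 0.0954]
wrist_force: [-1.3, -1.0, -0.4]
ee_pos: [0.5238, 0.1728, 0.0953]
wrist_force: [-1.4, -1.0, -0.4]
```

```bash

python3 -m crank '[{"gripper":40,"travel":[0,2,0],"twist":[0,0,0]},{"gripper":40,"travel":[0,0,0],"twist":[0,0,0]}]' | grep -E 'ee_pos|wrist'
python3 -m crank '[{"gripper":40,"travel":[0,2,0],"twist":[0,0,0]},{"gripper":40,"travel":[0,0,0],"twist":[0,0,0]}]' | grep -E 'ee_pos|wrist'
python3 -m crank '[{"gripper":40,"travel":[0,2,0],"twist":[0,0,0]},{"gripper":40,"travel":[0,0,0],"twist":[0,0,0]}]' | grep -E 'ee_pos|wrist'
```

```text
ee_pos: [0.5258, 0.1725, 0.0952]
wrist_force: [-2.7, -0.8, -1.1]
ee_pos: [0.5279, 0.1722, 0.0953]
wrist_force: [-0.7, -1.4, -1.6]
ee_pos: [0.53, 0.1719, 0.0954]
wrist_force: [0.9, -0.7, -2.9]
```

```bash

python3 -m crank '[{"gripper":40,"travel":[0,1.5,0],"twist":[0,0,0]},{"gripper":40,"travel":[0,0,0],"twist":[0,0,0]}]' | grep -E 'ee_pos|wrist'
```

```text
ee_pos: [0.5314, 0.1718, 0.0954]
wrist_force: [1.7, -1.7, -1.3]
```

```bash

python3 -m crank '[{"gripper":40,"travel":[0,1.5,0],"twist":[0,0,0]},{"gripper":40,"travel":[0,0,0],"twist":[0,0,0]}]' | grep -E 'ee_pos|wrist'
python3 -m crank '[{"gripper":40,"travel":[0,1,0],"twist":[0,0,0]},{"gripper":40,"travel":[0,0,0],"twist":[0,0,0]}]' | grep -E 'ee_pos|wrist'
```

```text
ee_pos: [0.5327, 0.1716, 0.0953]
wrist_force: [1.6, -0.6, -1.2]
ee_pos: [0.5336, 0.1715, 0.0953]
wrist_force: [1.4, -1.1, -0.2]
```

```bash

python3 -m crank '[{"gripper":40,"travel":[0,1,0],"twist":[0,0,0]},{"gripper":40,"travel":[0,0,0],"twist":[0,0,0]}]' | grep -E 'ee_pos|wrist'
```

```text
ee_pos: [0.5346, 0.1713, 0.0953]
wrist_force: [0.4, -1.3, -0.7]
```

```bash

python3 -m crank '[{"gripper":40,"travel":[0,1,0],"twist":[0,0,0]},{"gripper":40,"travel":[0,0,0],"twist":[0,0,0]}]' | grep -E 'ee_pos|wrist'
python3 -m crank '[{"gripper":50,"travel":[0,0,0],"twist":[0,0,0]},{"gripper":58,"travel":[0,0,0],"twist":[0,0,0]},{"gripper":62,"travel":[0,0,0],"twist":[0,0,0]},{"gripper":62,"travel":[0,0,0],"twist":[0,0,0]}]'
python3 - <<'E'
from h import *
c=bot.calibration('wrist');im=bot.camera('wrist');np.save('pics/w5.npy',im);np.save('pics/w5c.npy',c,allow_pickle=True)
cv2.imwrite('pics/w5.png',np.hstack([cv2.resize(x,(400,250)) for x in (im,bot.camera('side'))])[:,:,::-1])
E
```

```text
ee_pos: [0.5356, 0.1712, 0.0953]
wrist_force: [0.6, -0.4, -1.4]
time: 12.92
ee_pos: [0.5355, 0.1712, 0.0953]
tcp_rot: [180.0, -0.0, 82.4]
wrist_force: [-0.7, -0.0, -0.8]
opening: 0.0621
grasp_force: 0.0
```

View pics/w5.png

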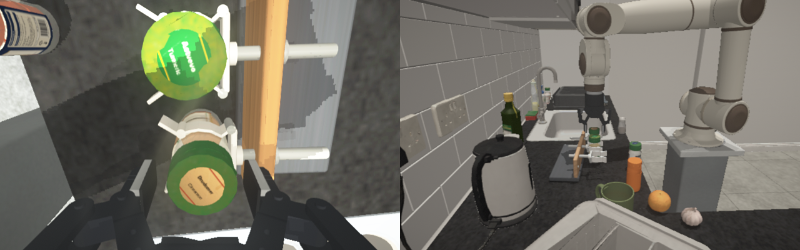

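The tan jar hangs in the right clip and the fingers are clear. Next: lift off and go to the red jar, after checking where the orange bottle stands.

```bash
python3 - <<'E'
from h import *
cs,cd=bot.calibration('scene'),bot.calibration('side')
print(tri(ray(cs,208,258),ray(cd,375,256)))
E
python3 -m crank '[{"gripper":62,"travel":[0,0,-15],"twist":[0,0,0]},{"gripper":62,"travel":[0,0,-35],"twist":[0,0,0]},{"gripper":62,"travel":[0,0,-40],"twist":[0,0,0]},{"gripper":85,"travel":[0,0,-40],"twist":[0,0,0]},{"gripper":85,"travel":[15,-24,-20],"twist":[0,0,0]},{"gripper":85,"travel":[24,-40,0],"twist":[0,0,0]},{"gripper":85,"travel":[24,-40,0],"twist":[0,0,0]},{"gripper":85,"travel":[24,-40,0],"twist":[0,0,0]},{"gripper":85,"travel":[12,-16.5,0],"twist":[0,0,0]},{"gripper":85,"travel":[0,0,0],"twist":[0,0,0]},{"gripper":85,"travel":[0,0,0],"twist":[0,0,0]}]'
python3 - <<'E'
from h import *
c=bot.calibration('wrist');im=bot.camera('wrist');np.save('pics/w6.npy',im);np.save('pics/w6c.npy',c,allow_pickle=True)
for b,s in blobs(im,(45,70,20),(95,255,200),80): print(b,s,onz(c,*b,0.106).round(3))
E
```

```text
(array([0.41521856, 0.41431171, 0.10443203]), np.float64(0.0005863790332345793))
time: 14.4
ee_pos: [0.3898, 0.2902, 0.2459]
tcp_rot: [180.0, -0.0, 82.4]
wrist_force: [0.5, -0.2, 0.1]
opening: 0.085
grasp_force: 0.0
[320.8, 174.5] [292, 150, 52, 55, 1310] [0.393 0.296 0.106]
[453.1, 182.2] [441, 165, 28, 44, 555] [0.502 0.274 0.106]
[484.1, 194.8] [468, 178, 48, 50, 664] [0.528 0.26  0.106]
[505.1, 211.1] [491, 195, 29, 35, 562] [0.546 0.242 0.106]
[494.0, 283.2] [468, 259, 59, 55, 1648] [0.539 0.171 0.106]
```

```bash
python3 -m crank '[{"gripper":85,"travel":[2,0,30],"twist":[0,0,0]},{"gripper":85,"travel":[0,0,40],"twist":[0,0,0]},{"gripper":85,"travel":[0,0,40],"twist":[0,0,0]},{"gripper":85,"travel":[0,0,35],"twist":[0,0,0]},{"gripper":85,"travel":[0,0,22],"twist":[0,0,0]},{"gripper":85,"travel":[0,0,0],"twist":[0,0,0]},{"gripper":40,"travel":[0,0,0],"twist":[0,0,0]},{"gripper":40,"travel":[0,0,0],"twist":[0,0,0]},{"gripper":40,"travel":[0,0,0],"twist":[0,0,0]},{"gripper":40,"travel":[0,0,0],"twist":[0,0,0]},{"gripper":40,"travel":[0,0,0],"twist":[0,0,0]}]' 60
```

```text
time: 15.82
ee_pos: [0.3902, 0.293, 0.0798]
tcp_rot: [179.9, -0.1, 82.4]
wrist_force: [-1.5, 1.0, 5.7]
opening: 0.0431
grasp_force: 60.3
```

```bash
python3 -m crank '[{"gripper":40,"travel":[0,0,-16],"twist":[0,0,0]},{"gripper":40,"travel":[10,10,0],"twist":[0,0,0]},{"gripper":40,"travel":[20,20,0],"twist":[0,0,0]},{"gripper":40,"travel":[18,18,0],"twist":[0,0,0]},{"gripper":40,"travel":[9,8,0],"twist":[0,0,0]},{"gripper":40,"travel":[0,0,0],"twist":[0,0,0]},{"gripper":40,"travel":[0,0,0],"twist":[0,0,0]}]'
python3 - <<'E'
from h import *
c=bot.calibration('wrist');im=bot.camera('wrist');np.save('pics/w7.npy',im);np.save('pics/w7c.npy',c,allow_pickle=True)
cv2.imwrite('pics/w7.png',im[:,:,::-1])
E
```

```text
time: 16.7
ee_pos: [0.4523, 0.3412, 0.0942]
tcp_rot: [-180.0, 0.0, 82.4]
wrist_force: [-0.2, -0.0, -0.6]
opening: 0.0435
grasp_force: 61.2
```

View pics/w7.png

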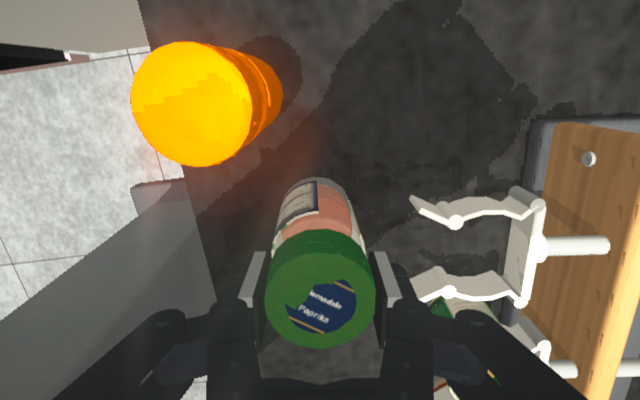

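Left clip: bumps at (456,223) and (450,294), plate corners at (540,203) and (521,303), stem from (545,245) to (605,245). The red jar is in hand, cap about (320,300).

```bash
python3 - <<'E'
from h import *
c=np.load('pics/w7c.npy',allow_pickle=True).item()
o=bot.get_obs();p=np.array(o['ee_pos']);y=np.radians(o['tcp_rot'][2]);X=np.array([np.cos(y),np.sin(y)]);Y=np.array([np.sin(y),-np.cos(y)])
def T(n,u,v,z):
    q=onz(c,u,v,z)[:2]-p[:2];print(n,'tool x %.1f y %.1f mm'%(1e3*q@X,1e3*q@Y))
T('bumpL',456,223,.085);T('bumpR',450,294,.085);T('plateL',540,203,.085);T('plateR',521,303,.085)
T('stem near',545,245,.078);T('stem far',605,245,.078);T('jar top',320,306,p[2]+.027)
q=np.array([.5474,.330])-p[:2];print(q@X*1e3,q@Y*1e3)
E
```

```text
bumpL tool x 18.0 y 65.2 mm
bumpR tool x -20.8 y 67.0 mm
plateL tool x 27.9 y 102.5 mm
plateR tool x -26.2 y 103.8 mm
stem near tool x 3.0 y 114.2 mm
stem far tool x 3.0 y 144.2 mm
jar top tool x -1.4 y 1.5 mm
1.400682352460549 95.79794365171536
```

```bash
python3 -m crank '[{"gripper":40,"travel":[1.5,4,-1.5],"twist":[0,0,0]},{"gripper":40,"travel":[0,12,0],"twist":[0,0,0]},{"gripper":40,"travel":[0,12,0],"twist":[0,0,0]},{"gripper":40,"travel":[0,8,0],"twist":[0,0,0]},{"gripper":40,"travel":[0,4,0],"twist":[0,0,0]},{"gripper":40,"travel":[0,0,0],"twist":[0,0,0]},{"gripper":40,"travel":[0,0,0],"twist":[0,0,0]}]' | grep -E 'ee_pos|wrist'
python3 -m crank '[{"gripper":40,"travel":[0,3,0],"twist":[0,0,0]},{"gripper":40,"travel":[0,0,0],"twist":[0,0,0]}]' | grep -E 'ee_pos|wrist'
python3 -m crank '[{"gripper":40,"travel":[0,3,0],"twist":[0,0,0]},{"gripper":40,"travel":[0,0,0],"twist":[0,0,0]}]' | grep -E 'ee_pos|wrist'
python3 -m crank '[{"gripper":40,"travel":[0,3,0],"twist":[0,0,0]},{"gripper":40,"travel":[0,0,0],"twist":[0,0,0]}]' | grep -E 'ee_pos|wrist'
```

```text
ee_pos: [0.4924, 0.3378, 0.0957]
wrist_force: [-0.1, -1.2, -1.8]
ee_pos: [0.4955, 0.3373, 0.0958]
wrist_force: [-0.9, -1.1, -1.7]
ee_pos: [0.4986, 0.3368, 0.0957]
wrist_force: [-0.8, -1.9, -1.4]
ee_pos: [0.5011, 0.3368, 0.0955]
wrist_force: [-4.9, 0.3, -1.4]
```

```bash

python3 -m crank '[{"gripper":40,"travel":[0,3,0],"twist":[0,0,0]},{"gripper":40,"travel":[0,0,0],"twist":[0,0,0]}]' | grep -E 'ee_pos|wrist'
python3 -m crank '[{"gripper":40,"travel":[0,3,0],"twist":[0,0,0]},{"gripper":40,"travel":[0,0,0],"twist":[0,0,0]}]' | grep -E 'ee_pos|wrist'
```

```text
ee_pos: [0.5042, 0.3364, 0.0956]
wrist_force: [-5.1, 0.6, -1.6]
ee_pos: [0.5073, 0.3359, 0.0957]
wrist_force: [-4.3, -0.7, -2.5]
```

```bash

python3 -m crank '[{"gripper":40,"travel":[0,3,0],"twist":[0,0,0]},{"gripper":40,"travel":[0,0,0],"twist":[0,0,0]}]' | grep -E 'ee_pos|wrist'
python3 -m crank '[{"gripper":40,"travel":[0,3,0],"twist":[0,0,0]},{"gripper":40,"travel":[0,0,0],"twist":[0,0,0]}]' | grep -E 'ee_pos|wrist'
python3 -m crank '[{"gripper":40,"travel":[0,3,0],"twist":[0,0,0]},{"gripper":40,"travel":[0,0,0],"twist":[0,0,0]}]' | grep -E 'ee_pos|wrist'
```

```text
ee_pos: [0.5107, 0.3354, 0.0958]
wrist_force: [-1.5, 0.6, -1.8]
ee_pos: [0.5139, 0.335, 0.096]
wrist_force: [-0.3, -0.2, -0.5]
ee_pos: [0.5168, 0.3346, 0.0959]
wrist_force: [-0.5, -0.5, -0.9]
```

```bash

python3 -m crank '[{"gripper":40,"travel":[0,2,0],"twist":[0,0,0]},{"gripper":40,"travel":[0,0,0],"twist":[0,0,0]}]' | grep -E 'ee_pos|wrist'
python3 -m crank '[{"gripper":40,"travel":[0,2,0],"twist":[0,0,0]},{"gripper":40,"travel":[0,0,0],"twist":[0,0,0]}]' | grep -E 'ee_pos|wrist'
python3 -m crank '[{"gripper":40,"travel":[0,2,0],"twist":[0,0,0]},{"gripper":40,"travel":[0,0,0],"twist":[0,0,0]}]' | grep -E 'ee_pos|wrist'
```

```text
ee_pos: [0.5185, 0.3344, 0.0958]
wrist_force: [-2.0, -0.2, -1.1]
ee_pos: [0.5205, 0.3341, 0.0958]
wrist_force: [-2.5, -0.8, -1.0]
ee_pos: [0.5228, 0.3338, 0.0958]
wrist_force: [0.4, -0.8, -1.4]
```

```bash

python3 -m crank '[{"gripper":40,"travel":[0,2,0],"twist":[0,0,0]},{"gripper":40,"travel":[0,0,0],"twist":[0,0,0]}]' | grep -E 'ee_pos|wrist'
python3 -m crank '[{"gripper":40,"travel":[0,2,0],"twist":[0,0,0]},{"gripper":40,"travel":[0,0,0],"twist":[0,0,0]}]' | grep -E 'ee_pos|wrist'
```

```text
ee_pos: [0.5249, 0.3335, 0.0959]
wrist_force: [1.8, -1.4, -1.5]
ee_pos: [0.5267, 0.3333, 0.0959]
wrist_force: [2.7, -0.6, -0.9]
```

```bash

python3 -m crank '[{"gripper":40,"travel":[0,1.5,0],"twist":[0,0,0]},{"gripper":40,"travel":[0,0,0],"twist":[0,0,0]}]' | grep -E 'ee_pos|wrist'
python3 -m crank '[{"gripper":40,"travel":[0,1,0],"twist":[0,0,0]},{"gripper":40,"travel":[0,0,0],"twist":[0,0,0]}]' | grep -E 'ee_pos|wrist'
```

```text
ee_pos: [0.5279, 0.3331, 0.0958]
wrist_force: [0.9, 0.0, -0.3]
ee_pos: [0.5288, 0.333, 0.0958]
wrist_force: [0.7, -0.3, -0.6]
```

Same pattern as at the right clip: snap, pull-in, then back to neutral, so the jar is home. Release, lift and look.

```bash

python3 -m crank '[{"gripper":50,"travel":[0,0,0],"twist":[0,0,0]},{"gripper":58,"travel":[0,0,0],"twist":[0,0,0]},{"gripper":62,"travel":[0,0,0],"twist":[0,0,0]},{"gripper":62,"travel":[0,0,0],"twist":[0,0,0]},{"gripper":62,"travel":[0,0,-15],"twist":[0,0,0]},{"gripper":62,"travel":[0,0,-35],"twist":[0,0,0]},{"gripper":62,"travel":[0,0,-40],"twist":[0,0,0]},{"gripper":62,"travel":[-20,-20,-40],"twist":[0,0,0]},{"gripper":62,"travel":[-40,-20,-40],"twist":[0,0,0]},{"gripper":62,"travel":[-40,-20,-40],"twist":[0,0,0]},{"gripper":62,"travel":[-40,-20,0],"twist":[0,0,0]},{"gripper":62,"travel":[0,0,0],"twist":[0,0,0]}]'
python3 -m crank '[{"gripper":62,"travel":[0,0,0],"twist":[0,0,0]},{"gripper":62,"travel":[0,0,0],"twist":[0,0,0]}]' >/dev/null
python3 - <<'E'
from h import *
im=bot.camera('wrist');s=bot.camera('side')[150:300,220:420]
cv2.imwrite('pics/w8.png',np.hstack([cv2.resize(im,(480,300)),cv2.resize(s,(320,240),interpolation=3)if 0 else cv2.copyMakeBorder(cv2.resize(s,(320,240),interpolation=3),0,60,0,0,0)])[:,:,::-1])
cw=bot.calibration('wrist')
for b,st in blobs(im,(40,70,20),(95,255,220),80): print(b,st,onz(cw,*b,0.121).round(3))
cs=bot.camera('scene');a=np.load('pics/scene.npy')
print('scene board shift',cv2.phaseCorrelate(np.float32(cv2.cvtColor(a,6)[195:240,193:206]),np.float32(cv2.cvtColor(cs,6)[195:240,193:206])))
E
```

```text
time: 22.88
ee_pos: [0.4299, 0.2031, 0.3087]
tcp_rot: [179.8, -0.1, 82.3]
wrist_force: [0.2, 1.3, -0.0]
opening: 0.0621
grasp_force: 0.0
[411.1, 18.9] [386, 0, 59, 39, 1231] [0.525 0.323 0.121]
[411.6, 97.8] [401, 81, 37, 46, 316] [0.523 0.259 0.121]
[393.5, 98.4] [387, 83, 17, 38, 244] [0.507 0.26  0.121]
[429.5, 107.6] [414, 90, 32, 42, 754] [0.538 0.248 0.121]
[427.4, 183.1] [405, 161, 50, 49, 1174] [0.534 0.177 0.121]
scene board shift ((0.47699948087932764, 0.49483448009172903), 0.9866979362346507)
```

View pics/w8.png

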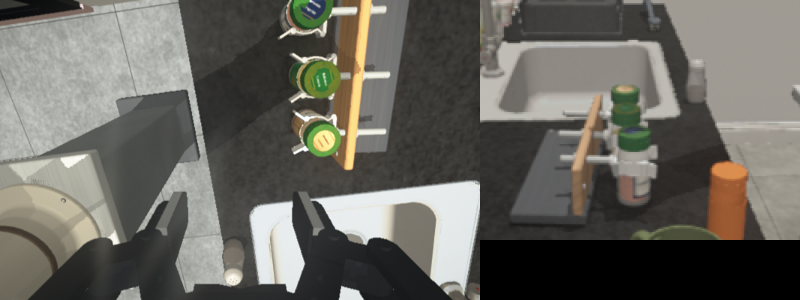

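All three jars hang upright in their clips, the salt is untouched and the rack is still in place. Handing in.

```bash
python3 -c "
from workcell import bot
print(bot.job_done())"
```

```text
the job is handed in; nothing more can be done
None
```

I snapped the tan jar into the right clip and the red jar into the left. Both hang upright, about level with the middle jar, the last pictures show the rack and salt shaker where they were, and I handed the job in at about 23 s; no verdict came back.

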